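# Pack the glass lamp shades into the case

### The arm

A 6-joint arm with a two-finger parallel gripper is mounted at the origin on the work surface. World frame = base frame: x ahead of the robot, y to its left, z up, the work surface at z = 0. Lengths are in mm, angles in degrees, forces in N, time in s.
With the tool pointing down it reaches from about 350 to 850 mm from the base axis. Payload 8.1 kg.
Tool frame: the origin (TCP) lies midway between the tips of the shut fingers; the grasp point (between the pads) lies 19 mm behind it (r.pinch_z is the distance from the TCP to the grasp point, in mm); z points along the fingers, y is the line along which they close (so a half turn about z gives the same grasp; the last joint's range is limited). The gripper opens to 85 mm and grips with 20 to 120 N. Pads are 22 mm wide; open, the fingers measure 114 mm over their backs; the gripper's body (76 mm by 85 mm) begins 54 mm behind the grasp point. The pads swing forward as they close: fully open they stand 13 mm farther back than shut.
Start: joints at [69.763, 7.471, 85.268, -0, 87.261, -4.893], TCP at [158.744, 578.624, 231.292] pointing down, gripper open.
Joint ranges: [-169.43, 169.43], [-51.17, 129.36], [1.28, 143.12], [-76.62, 256.62], [0, 156.53], [-152.29, 152.29]. Speed limits (degrees/s): [136.94, 136.94, 159.86, 180, 180, 180].

### API

Orientations are given as [roll, pitch, yaw] about the fixed x, y, z axes, in that order (R = Rz(yaw) Ry(pitch) Rx(roll)).
In Python, from bench import r gives the robot as it stands.
- The arm moves only by the shell command python3 -m jog 'ROWS' [OPENING] [FORCE]. ROWS is JSON, one flat list of numbers, 6 for each row, row after row: the shift along the tool's x, y, z in m, then the turn, a rotation vector about the tool's x, y, z in rad. A call has 1 to 8 rows; each row is the pose to reach, as a shift and turn from the pose commanded when the call began, along the tool's axes at that moment; what a row does not reach only later rows make up. A row lasts 1/8 s, in which the tool goes at most 62.5 mm and 10.7 degrees, less where a joint would pass 70% of its speed; a pose out of reach is approached as far as the arm can. A call with a gripper value outside its range is refused whole. OPENING is the opening, from -1 (shut) to 1 (fully open), set as the call begins (- or left out, the last holds). The fingers move at their own pace and stop on an object; FORCE is the grip in N (left out, the last holds). Time passes only in rows, so rows that repeat a pose let the fingers close. It gives the time, the measured TCP pose, the force, the opening and the grip force at its end, in the units of the state.
- r.sense(): the state, without advancing time (a new reading comes with each control period).
- r.snapshot(name): name is "scene" or "top"; returns a dict with "pixels" (420x560x3 uint8, red, green, blue), "range_z" (420x560 float32, mm along the optical axis (not along the pixel's ray), 0 where there is no reading), "K" (3x3 intrinsics, pixels), "k1" (the pictures are not rectified: a ray, as slopes to the right and down, at radius r is drawn at 1 + k1 r^2 times it, then the intrinsics apply), "rvec" (rotation vector, rad) and "tvec" (3), from world to camera coordinates, as OpenCV has them. Camera axes: x right, y down, z forward; pixel columns grow to the right and rows downward; lengths in mm; the calibration is good to about 2 mm. A picture is of the moment at which its call begins.
- r.hand_in(): hands the job in; it is judged then, once.
Trained networks look in a picture, given as the dict that the camera call returned (one of the last four; its "shot" number tells which), for a name from the list of things; names that differ only in an ending like _2 or _b are one class to them, and where a whole thing is asked for, a point or a joint stands for the part that bears it (a point fixed in the world has none). Each returns a list of dicts, best first, with "score" (0 to 1); they miss things now and then, are a little off and sometimes report something else, mostly with a low value. They report only what shows in the picture. A call takes as long as a camera call. They do not tell look-alikes from the thing itself.
- r.look_for(picture, target): "bbox" ([left, top, right, bottom] in pixels, round what is visible of it).
- r.outline_of(picture, target): "region" (420x560 bool, what is visible of it) and "bbox" ([left, top, right, bottom] in pixels, round what is visible of it).
The state is a dict: "time": time; "joint_pos": joint angles; "qd": joint speeds; "joint_efforts": joint torques, N m; "tool_pos": TCP position; "tcp_rot": TCP orientation; "ft_force": force on the tool from outside, world axes, zero at the start; "wrist_torque": the same for the moment, N m; "finger_gap": finger opening in mm; "grip_force": force on a finger pad.
Only numpy, scipy, OpenCV 4.12 (cv2) and the standard library are available. Lean on these libraries where they do the work, as an engineer would, in place of code of your own. Each camera call takes 0.05 s, during which the arm holds its last target. There are 200 camera calls.

### The job

Take the roll of tape off the case and lay it flat on the cork pad, lift the lid by its handle until it rests open on its stop, then stand every white glass shade that is on the mat upright in the case, one to a cell, and finally ease the lid fully shut. The shades are thin glass with soft brass collars: hold them with the lightest grip, set them down softly and never drop them. Do not slam the lid, and leave the black lampholder and everything else where it is.

Things in the scene. Friction and masses are not known exactly. Their poses are not given: they have to be found in the camera images.
- case: lower half of a blue packing case, fixed, 158 (its x) x 212 (its y) x 45 mm high, walls 6 mm; on either side of the table, the mat on the other. Origin: centre of underside; its -x side is the handle side, +x the hinge side. Inside, six cells 64 x 64 mm (two rows of three), parted by foam ribs 4 mm thick, rib tops 28 mm above the table; a 14 mm foam strip fills the rest along the hinge
- lid (a joint): angle of the hinged shell lid: 0 shut, 1.75 rad (just past upright) open on its stop. A stiff hinge (about 0.3 Nm) holds it wherever it is left. The lid is 40 mm high over the case rim (top at 85.5 mm when shut), hollow below, and covers the whole case; shut, it clears standing shades
- lid_handle (a point): middle of the lid's black bar handle: a round bar 10 mm thick, 100 mm long, parallel to the hinge, 42 mm out from the lid's front face on two end stalks, its axis 20 mm above the lid's rim (65 mm above the table when shut). It turns with the lid: 200 mm from the hinge line
- lid_hinge (a point): middle of the hinge line, at the case's rear upper edge, 45 mm above the table; the line runs along the case's y axis
- mat: thin grey mat 200 x 240 mm, 1 mm, flat on the table, no obstacle; the shades and the lampholder start on it. Origin: centre
- coaster: round cork pad 88 mm wide, 5 mm thick, fixed on the table between case and mat. Origin: centre of underside
- tape: roll of black tape lying flat, 56 mm outside and 38 mm inside diameter, 20 mm high; at the start it lies on the shut lid. Origin: centre of underside
- cell0 (a point): centre of the floor of cell 0 of the case (cells 0-2 in the front row, 3-5 in the row by the hinge), 6 mm above the table
- cell1 (a point): centre of the floor of cell 1 of the case (cells 0-2 in the front row, 3-5 in the row by the hinge), 6 mm above the table
- cell2 (a point): centre of the floor of cell 2 of the case (cells 0-2 in the front row, 3-5 in the row by the hinge), 6 mm above the table
- cell3 (a point): centre of the floor of cell 3 of the case (cells 0-2 in the front row, 3-5 in the row by the hinge), 6 mm above the table
- cell4 (a point): centre of the floor of cell 4 of the case (cells 0-2 in the front row, 3-5 in the row by the hinge), 6 mm above the table
- cell5 (a point): centre of the floor of cell 5 of the case (cells 0-2 in the front row, 3-5 in the row by the hinge), 6 mm above the table
- shade0: thin opal-glass lamp shade standing on its wide mouth: white bell 51 mm wide at the foot, narrowing to 28 mm at 32 mm height, then a brass collar 28 mm wide from 32 to 70 mm height; about 90 g. Origin: centre of underside, z up along its axis. May be absent
- shade1: thin opal-glass lamp shade standing on its wide mouth: white bell 51 mm wide at the foot, narrowing to 28 mm at 32 mm height, then a brass collar 28 mm wide from 32 to 70 mm height; about 90 g. Origin: centre of underside, z up along its axis. May be absent
- shade2: thin opal-glass lamp shade standing on its wide mouth: white bell 51 mm wide at the foot, narrowing to 28 mm at 32 mm height, then a brass collar 28 mm wide from 32 to 70 mm height; about 90 g. Origin: centre of underside, z up along its axis. May be absent
- shade3: thin opal-glass lamp shade standing on its wide mouth: white bell 51 mm wide at the foot, narrowing to 28 mm at 32 mm height, then a brass collar 28 mm wide from 32 to 70 mm height; about 90 g. Origin: centre of underside, z up along its axis. May be absent
- shade4: thin opal-glass lamp shade standing on its wide mouth: white bell 51 mm wide at the foot, narrowing to 28 mm at 32 mm height, then a brass collar 28 mm wide from 32 to 70 mm height; about 90 g. Origin: centre of underside, z up along its axis. May be absent
- lampholder: black lampholder 42 mm wide and 60 mm high standing among the shades on the mat; a bystander, stays where it is. Origin: centre of underside
- canopy: flat brass ceiling-cup disc 96 mm wide, 22 mm high (30 mm at its stud), back of the table; bystander. Origin: centre of underside
- driver: screwdriver lying on the right; bystander. Origin: centre of underside
- sleeve: plain brass sleeve 34 mm wide, 55 mm high, standing at the back right, away from the mat; bystander. Origin: centre of underside
- pot: jar 60 mm wide, 80 mm high at the left; bystander. Origin: centre of underside
- bulb_box: cardboard bulb box 60 x 60 x 100 mm, back left; bystander. Origin: centre of underside
Things that resemble listed ones, but are neither listed nor needed, are in the scene too. What is shaped like the shade4 but orange or red is not meant.

How it is judged (in metres and radians):
On the way, in this order (a step that is already met when the one before it is completed fails the run):
1. the tape lies on the cork pad, let go (horizontal distance between tape and coaster below 0.025 m and height (world z) of tape below 0.012 m and angle between tape's own z axis and vertical below 0.15 rad and contact force between the fingers and tape below 0.1 N), for 0.2 s.
2. the lid is open on its stop (value of joint lid above 1.7 rad), for 0.3 s.
3. every shade stands upright in the open case, let go (value of joint lid above 1.2 rad and x of shade0 in the frame of case between -0.075 and 0.06 m and y of shade0 in the frame of case between -0.102 and 0.102 m and z of shade0 in the frame of case between 0 and 0.012 m and angle between each of shade0, shade1, shade2, shade3, shade4's own z axis and vertical below 0.15 rad and x of shade1 in the frame of case between -0.075 and 0.06 m and y of shade1 in the frame of case between -0.102 and 0.102 m and z of shade1 in the frame of case between 0 and 0.012 m and x of shade2 in the frame of case between -0.075 and 0.06 m and y of shade2 in the frame of case between -0.102 and 0.102 m and z of shade2 in the frame of case between 0 and 0.012 m and x of shade3 in the frame of case between -0.075 and 0.06 m and y of shade3 in the frame of case between -0.102 and 0.102 m and z of shade3 in the frame of case between 0 and 0.012 m and x of shade4 in the frame of case between -0.075 and 0.06 m and y of shade4 in the frame of case between -0.102 and 0.102 m and z of shade4 in the frame of case between 0 and 0.012 m and contact force between the fingers and shade0 below 0.1 N and contact force between the fingers and shade1 below 0.1 N and contact force between the fingers and shade2 below 0.1 N and contact force between the fingers and shade3 below 0.1 N and contact force between the fingers and shade4 below 0.1 N), for 0.2 s.
At the end, for the whole second after the job is handed in: The lid is shut (within 0.04 rad), every shade present stands upright (within 0.15 rad) on the foam floor of the case, one to a cell, at rest, and the tape lies flat on the cork pad within 25 mm of its centre (value of joint lid below 0.04 rad and horizontal distance between tape and coaster below 0.025 m and height (world z) of tape below 0.012 m and angle between each of tape, shade0, shade1, shade2, shade3, shade4's own z axis and vertical below 0.15 rad and x of shade0 in the frame of case between -0.075 and 0.06 m and y of shade0 in the frame of case between -0.102 and 0.102 m and z of shade0 in the frame of case between 0 and 0.012 m and x of shade1 in the frame of case between -0.075 and 0.06 m and y of shade1 in the frame of case between -0.102 and 0.102 m and z of shade1 in the frame of case between 0 and 0.012 m and x of shade2 in the frame of case between -0.075 and 0.06 m and y of shade2 in the frame of case between -0.102 and 0.102 m and z of shade2 in the frame of case between 0 and 0.012 m and x of shade3 in the frame of case between -0.075 and 0.06 m and y of shade3 in the frame of case between -0.102 and 0.102 m and z of shade3 in the frame of case between 0 and 0.012 m and x of shade4 in the frame of case between -0.075 and 0.06 m and y of shade4 in the frame of case between -0.102 and 0.102 m and z of shade4 in the frame of case between 0 and 0.012 m and linear speed of each of shade0, shade1, shade2, shade3, shade4 below 0.02 m/s); the robot touches nothing.
It fails at once if a shade is squeezed: the fingers press on it with more than 65 N in all (both fingers added) (contact force between the fingers and shade0 above 65 N or contact force between the fingers and shade1 above 65 N or contact force between the fingers and shade2 above 65 N or contact force between the fingers and shade3 above 65 N or contact force between the fingers and shade4 above 65 N).
It fails at once if a shade is pressed or knocked hard against the case: more than 30 N between them (contact force between any of shade0, shade1, shade2, shade3, shade4 and case above 30 N).
It fails at once if a shade is dropped: it falls freely, out of the fingers, faster than 0.7 m/s (a drop of about 3 cm or more) ((contact force between the fingers and shade0 below 0.1 N and height (world z) of shade0 above 0.012 m and linear speed of shade0 above 0.7 m/s) or (contact force between the fingers and shade1 below 0.1 N and height (world z) of shade1 above 0.012 m and linear speed of shade1 above 0.7 m/s) or (contact force between the fingers and shade2 below 0.1 N and height (world z) of shade2 above 0.012 m and linear speed of shade2 above 0.7 m/s) or (contact force between the fingers and shade3 below 0.1 N and height (world z) of shade3 above 0.012 m and linear speed of shade3 above 0.7 m/s) or (contact force between the fingers and shade4 below 0.1 N and height (world z) of shade4 above 0.012 m and linear speed of shade4 above 0.7 m/s)).
It fails at once if the lid is slammed or thrown (over 3 rad/s) (velocity of joint lid above 3 rad/s or velocity of joint lid below -3 rad/s).
It fails at once if a bystander is moved more than 50 mm or tipped over (distance of any of lampholder, canopy, driver, sleeve, pot, bulb_box from where it was at the start of the episode above 0.05 m or angle between any of lampholder, canopy, sleeve, pot, bulb_box's own z axis and vertical above 0.6 rad).
Of shade0, shade1, shade2, shade3, shade4 only 3 to 5 are there at a start; the rules pass over those that are not, and their reading is None.
At some moment in a run one of shade0, shade1, shade2, shade3, shade4 may be knocked a few centimetres aside while the robot is not near it.
It also fails if it takes over 210 s, if anything falls off the work surface, if the arm or the gripper's body presses on something with over 40 N, if the wrist force passes 120 N, or if a joint passes its speed limit or range.

## Working session

There is one attempt and no reset: what is moved stays moved. The work goes in short steps, Python scripts to look and compute and a shell command to move; the robot and the scene stay as the last step left them, time stands still between calls to the robot, and variables do not carry over. Pictures are saved under pics/ and viewed, at most 14 in all, crops included, and the job is handed in when it is done.

```bash
ls; mkdir -p pics
cat > h.py <<'E'
import numpy as np, cv2
from bench import r
def snap(n):
    return r.snapshot(n)
def save(p,name,box=None,s=1):
    im=np.ascontiguousarray(p["pixels"][...,::-1])
    if box: im=im[box[1]:box[3],box[0]:box[2]]
    cv2.imwrite("pics/"+name,cv2.resize(im,None,fx=s,fy=s,interpolation=cv2.INTER_CUBIC))
def cloud(p):
    "world xyz (mm) of every pixel, nan where no reading"
    K=np.array(p["K"],float);z=p["range_z"].astype(float);h,w=z.shape
    u,v=np.meshgrid(np.arange(w),np.arange(h))
    xd=(u-K[0,2])/K[0,0];yd=(v-K[1,2])/K[1,1];x,y=xd.copy(),yd.copy()
    for _ in range(10):
        f=1+p["k1"]*(x*x+y*y);x,y=xd/f,yd/f
    c=np.stack([x*z,y*z,z],-1);c[z<=0]=np.nan
    R=cv2.Rodrigues(np.array(p["rvec"],float))[0]
    return (c-np.array(p["tvec"],float).ravel())@R
E
python3 - <<'E'
from h import *
print(r.sense())
for n in("scene","top"):
    p=snap(n);save(p,n+"0.png",s=1.4);W=cloud(p)
    for t in("case","lid","tape","coaster","mat","shade0","lampholder","lid_handle"):
        for d in r.outline_of(p,t):
            P=W[d["region"]];P=P[~np.isnan(P[:,0])]
            if len(P): print(n,t,round(d["score"],2),np.round(d["bbox"]),"med",np.round(np.median(P,0)),"lo",np.round(np.percentile(P,3,0)),"hi",np.round(np.percentile(P,97,0)))
E
```

```text
pics
{'time': 0.0, 'joint_pos': array([ 6.97644056e+01,  7.51468282e+00,  8.53292062e+01,  1.35877503e-03,
        8.72600604e+01, -4.89595995e+00]), 'qd': array([-0.02817706,  0.07413705, -0.04830384, -0.0592611 ,  0.10122732,
        0.04160052]), 'joint_efforts': array([ 8.52688117e-04, -5.69406223e+01, -5.00544047e+01, -2.89044856e-04,
        1.47302588e-02, -2.35202185e-05]), 'tool_pos': array([158.53694017, 578.11884416, 230.24954858]), 'tcp_rot': array([-1.79896546e+02, -1.02238806e-02,  1.64660290e+02]), 'ft_force': array([ 0.65154647, -1.08551828,  0.1986082 ]), 'wrist_torque': array([ 0.02227119, -0.04478171, -0.07474786]), 'grip_force': 0.0, 'finger_gap': 85.32693966464016}
scene case 0.67 [155. 234. 257. 336.] med [ 547. -256.   85.] lo [ 428. -346.   20.] hi [ 612. -148.   89.]
scene case 0.27 [273. 156. 366. 237.] med [538. 183.   1.] lo [427.  86.  -3.] hi [619. 315.   5.]
scene case 0.15 [390. 143. 418. 183.] med [646. 422.  87.] lo [611. 405.   3.] hi [675. 472. 103.]
scene lid 0.85 [155. 232. 259. 331.] med [ 538. -254.   85.] lo [ 411. -347.   46.] hi [ 610. -146.
[... 2730 characters left out ...]
.] med [475. 189.  30.] lo [457. 172.  13.] hi [499. 214.  75.]
top shade0 0.57 [335. 188. 410. 262.] med [ 519. -244.   85.] lo [ 409. -344.    5.] hi [ 601. -141.   93.]
top shade0 0.54 [248. 227. 263. 240.] med [472. 120.  30.] lo [454. 101.  10.] hi [497. 142.  75.]
top lampholder 0.73 [196. 235. 212. 246.] med [461. 269.  45.] lo [444. 254.  12.] hi [479. 288.  60.]
top lid_handle 0.73 [339. 190. 412. 258.] med [ 522. -244.   85.] lo [ 418. -343.   68.] hi [ 601. -143.   93.]
top lid_handle 0.59 [224. 228. 237. 245.] med [475. 191.  30.] lo [456. 173.   3.] hi [500. 219.  75.]
top lid_handle 0.34 [336. 187. 413. 260.] med [ 519. -243.   85.] lo [ 412. -344.   47.] hi [ 601. -141.   93.]
```

View pics/scene0.png

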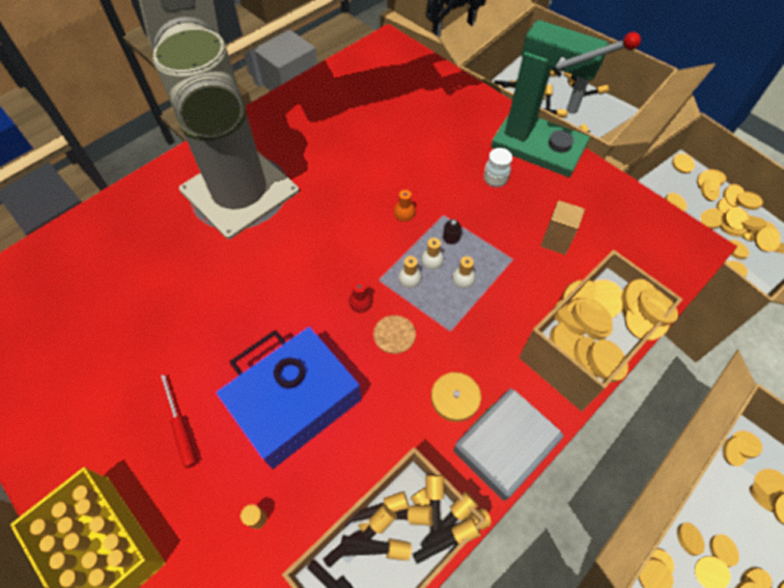

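View pics/top0.png

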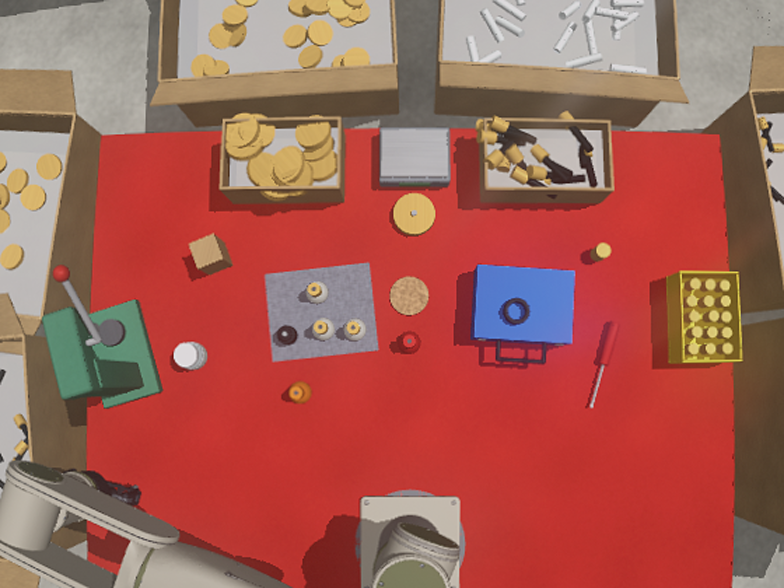

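The scene: blue case on the right with tape on its lid, cork pad in the middle, mat on the left. In the top image (560-px coordinates), three white shades stand on the mat at (226,208), (230,234) and (253,234). Things that could be mistaken for what I want:
- **Shades:** orange (214,280) and red (292,244) are the wrong colour. The sleeve (430,179) is plain brass, and the lampholder (204,239) is black.
- **Tape:** the black ring at (368,222) is the tape. The brass canopy (296,152) isn't.

Next come a close crop and precise positions.

```bash
cat >> h.py <<'E'
def near(W,c,rad,zlo,zhi):
    P=W.reshape(-1,3);P=P[~np.isnan(P[:,0])]
    return P[(np.hypot(P[:,0]-c[0],P[:,1]-c[1])<rad)&(P[:,2]>zlo)&(P[:,2]<zhi)]
def circ(P):
    "centre/radius of enclosing circle, plus mean"
    c,rad=cv2.minEnclosingCircle(P[:,:2].astype(np.float32));return np.round([*c,rad,*P.mean(0)],1)
E
python3 - <<'E'
from h import *
for n in("scene","top"):
    p=snap(n);W=cloud(p)
    if n=="top": save(p,"crop1.png",(185,180,420,290),3.3)
    P=near(W,(522,-246),200,80,92);print(n,"lid",cv2.minAreaRect(P[:,:2].astype(np.float32)), np.median(P[:,2]))
    print("tape",circ(near(W,(512,-225),45,99,115)))
    P=near(W,(420,-235),90,50,76);P=P[P[:,0]<428];print("handle",len(P),P.mean(0),P.min(0),P.max(0),cv2.minAreaRect(P[:,:2].astype(np.float32)))
    for c in((562,202),(480,187),(480,118),(450,0)): print("collar",circ(near(W,c,30,64,80)),"bell",circ(near(W,c,45,10,30)))
    print("holder",circ(near(W,(468,266),35,50,70)))
    hsv=cv2.cvtColor(p["pixels"],cv2.COLOR_RGB2HSV)
    m=(np.hypot(W[...,0]-555,W[...,1]-2)<60)&(hsv[...,1]<190)&(W[...,2]<12);print("coaster",circ(W[m]))
E
```

```text
scene lid ((528.558349609375, -245.36807250976562), (213.23326110839844, 159.67820739746094), 85.81787109375) 85.66937882357034
tape [ 512.3 -226.3   28.4  513.4 -226.7  104.5]
handle 182 [ 411.96021822 -241.01254915   68.91140566] [ 399.77541888 -292.4635055    61.34738207] [ 427.54274461 -183.71566129   75.73098744] ((417.383056640625, -237.9812774658203), (109.08557891845703, 27.418581008911133), 85.59048461914062)
collar [564.  207.1  14.8 563.3 207.1  69.2] bell [564.7 207.4  24.1 570.6 198.2  21.2]
collar [479.3 192.8  15.1 481.1 192.5  69.7] bell [481.8 190.   24.5 488.2 182.9  21.4]
collar [478.5 122.7  14.2 479.8 121.9  69.1] bell [480.8 120.1  24.6 487.3 112.7  21.3]
collar [450.5   0.8  14.1 451.6   1.3  69.2] bell [452.3   0.5  24.2 460.9  -5.5  21.5]
holder [465.8 271.3  14.8 466.9 270.7  54.8]
coaster [553.9   3.6  47.  555.2   1.3   4.5]
top lid ((526.5921020507812, -245.1537628173828), (212.65170288085938, 160.31304931640625), 86.26065063476562) 85.61577355288819
tape [ 508.4 -225.3   28.2  508.9 -225.7  105.5]
handle 153 [ 408.76553623 -236.93526949   69.17726404] [ 396.84089265 -291.76603793   59.79302779] [ 427.59524369 -183.47936534   75.86053545] ((413.5027770996094, -237.5682373046875), (107.8260269165039, 30.326099395751953), 88.0965805053711)
collar [559.9 209.4  13.8 559.4 208.8  70.7] bell [557.9 196.2  38.2 554.7 203.1  22.1]
collar [477.6 194.5  14.2 477.7 194.6  70.4] bell [475.6 180.6  37.1 475.2 185.8  21.3]
collar [476.5 123.5  13.6 476.  123.3  70.4] bell [481.1 120.6  42.1 474.1 121.4  21.3]
collar [447.1   2.2  13.9 447.4   2.7  70.4] bell [446.2  -2.8  35.9 446.2   2.5  21.5]
holder [465.3 272.3  14.3 463.  273.   55.6]
coaster [555.    2.   60.  554.9   1.8   2.5]
```

View pics/crop1.png

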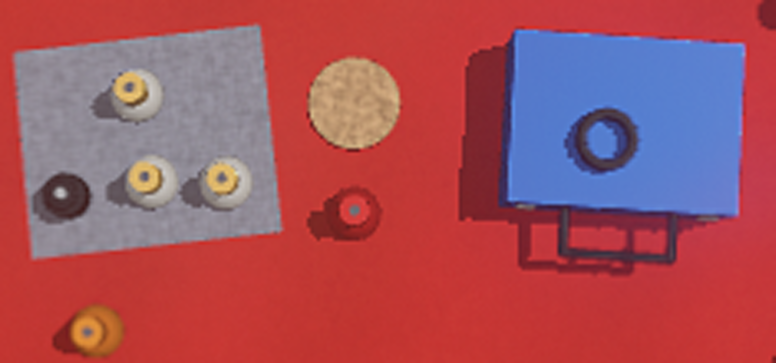

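The crop confirms it: three white shades at crop (133,92), (148,182) and (225,182), the tape ring at (605,140), the cork pad at (355,103), and the handle bar at (620,260). I'll use yaw 86°, so the fingers close along the case's x axis, for everything.

```bash
cat > d.py <<'E'
import sys
from h import *
from scipy.spatial.transform import Rotation as Ro
s=r.sense()
print("t%.2f pos"%s["time"],np.round(s["tool_pos"],1),"rot",np.round(s["tcp_rot"],1),"F",np.round(s["ft_force"],1),"gap %.1f grip %.1f"%(s["finger_gap"],s["grip_force"]),"j",np.round(s["joint_pos"]))
R=Ro.from_euler("xyz",s["tcp_rot"],degrees=True);prev=None
a=list(map(float,sys.argv[1:]))
for i in range(0,len(a),4):   # targets: x y z yaw
    t=a[i:i+4];d=R.inv().apply(np.array(t[:3])-s["tool_pos"])/1000
    w=(R.inv()*Ro.from_euler("xyz",[180,0,t[3]],degrees=True)).as_rotvec()
    print("row",np.round(d,4),np.round(w,3),"dist %.0f"%(1000*np.linalg.norm(d)))
E
python3 d.py 510.4 -225.8 200 86
```

```text
t1.00 pos [158.8 578.6 231.3] rot [-180.    -0.   164.7] F [ 0.9 -0.1  0.6] gap 85.2 grip 0.0 j [70.  7. 85.  0. 87. -5.]
row [-0.552  -0.6827  0.0313] [-0.     0.     1.373] dist 878
```

```bash
python3 -m jog '[-0.552,-0.683,0.031,0,0,1.373, -0.552,-0.683,0.031,0,0,1.373, -0.552,-0.683,0.031,0,0,1.373, -0.552,-0.683,0.031,0,0,1.373, -0.552,-0.683,0.031,0,0,1.373, -0.552,-0.683,0.031,0,0,1.373, -0.552,-0.683,0.031,0,0,1.373, -0.552,-0.683,0.031,0,0,1.373]' 1 25; python3 d.py 510.4 -225.8 200 86
```

```text
time: 2.0
tool_pos: [359.4, 118.9, 214.1]
tcp_rot: [179.9, -0.0, 85.8]
ft_force: [0.6, 0.1, 0.5]
finger_gap: 85.7
grip_force: 0.0
t2.00 pos [359.4 118.9 214.1] rot [179.9  -0.   85.8] F [0.6 0.1 0.5] gap 85.7 grip 0.0 j [ 11. -29. 119.   0.  90.  15.]
row [-0.3327  0.1759  0.0142] [ 0.002 -0.    -0.004] dist 377
```

```bash
python3 -m jog '[-0.333,0.176,0.014,0,0,0, -0.333,0.176,0.014,0,0,0, -0.333,0.176,0.014,0,0,0, -0.333,0.176,0.014,0,0,0, -0.333,0.176,0.014,0,0,0, -0.333,0.176,0.014,0,0,0, -0.333,0.176,0.014,0,0,0, -0.333,0.176,0.014,0,0,0]' >/dev/null; python3 -m jog '[0,0,0,0,0,0,0,0,0,0,0,0]'>/dev/null; python3 d.py 510.4 -225.8 89 86
python3 - <<'E'
from h import *
for n in("scene","top"):
    p=snap(n);W=cloud(p);print(circ(near(W,(512,-225),45,99,112)));save(p,"a_%s.png"%n)
E
```

```text
t3.25 pos [ 511.2 -222.7  200.4] rot [179.9   0.   86.1] F [-1.3 -0.2 -0.5] gap 85.3 grip 0.0 j [-29.   2.  95.   0.  84. -25.]
row [-0.0031 -0.0007  0.1114] [0.001 0.    0.001] dist 111
[ 512.3 -226.4   28.2  516.5 -232.   104.1]
[ 492.2 -223.8   16.8  487.3 -219.5  105.3]
```

```bash
python3 -m jog '[-0.003,0,0.04,0,0,0, -0.003,0,0.08,0,0,0, -0.003,0,0.10,0,0,0, -0.003,0,0.111,0,0,0, -0.003,0,0.111,0,0,0]' >/dev/null; python3 -m jog '[0,0,0,0,0,0,0,0,0,0,0,0,0,0,0,0,0,0,0,0,0,0,0,0,0,0,0,0,0,0,0,0,0,0,0,0]' -1 25; python3 d.py 555 1.8 200 86
```

```text
time: 4.72
tool_pos: [511.9, -227.3, 90.4]
tcp_rot: [179.9, 0.1, 86.0]
ft_force: [-1.4, 0.3, 5.8]
finger_gap: 53.9
grip_force: 26.8
t4.72 pos [ 511.9 -227.3   90.4] rot [1.799e+02 1.000e-01 8.600e+01] F [-1.4  0.3  5.8] gap 53.9 grip 26.8 j [-29.   8. 100.   0.  72. -25.]
row [ 0.2315  0.0272 -0.1098] [ 0.003  0.001 -0.   ] dist 258
```

```bash
python3 -m jog '[0,0,-0.03,0,0,0, 0,0,-0.08,0,0,0, 0.04,0.005,-0.11,0,0,0, 0.09,0.011,-0.11,0,0,0, 0.14,0.016,-0.11,0,0,0, 0.19,0.022,-0.11,0,0,0, 0.2315,0.027,-0.11,0,0,0, 0.2315,0.027,-0.11,0,0,0]'; python3 -m jog '[0,0,0,0,0,0,0,0,0,0,0,0]'>/dev/null;  python3 d.py 555 1.8 12 86
```

```text
time: 5.72
tool_pos: [554.3, 5.0, 198.9]
tcp_rot: [180.0, -0.0, 86.2]
ft_force: [-0.4, -0.6, -1.2]
finger_gap: 53.8
grip_force: 27.0
t5.97 pos [553.9   1.1 198.8] rot [180.    0.   85.9] F [-0.1 -0.6 -0.4] gap 53.6 grip 27.0 j [-5.  1. 95. -0. 84. -1.]
row [0.0008 0.001  0.1868] [ 0.     0.    -0.002] dist 187
```

```bash
python3 -m jog '[0.001,0.001,0.05,0,0,0, 0.001,0.001,0.1,0,0,0, 0.001,0.001,0.145,0,0,0, 0.001,0.001,0.17,0,0,0, 0.001,0.001,0.182,0,0,0, 0.001,0.001,0.188,0,0,0, 0.001,0.001,0.188,0,0,0]'; python3 -m jog '[0,0,0,0,0,0,0,0,0,0,0,0,0,0,0,0,0,0,0,0,0,0,0,0]' 0.9; python3 -m jog '[0,0,-0.03,0,0,0, 0,0,-0.09,0,0,0, 0,0,-0.14,0,0,0, 0,0,-0.14,0,0,0, 0,0,-0.14,0,0,0]' ;  python3 d.py 406.9 -236.8 140 86
```

```text
time: 6.85
tool_pos: [555.7, 2.9, 11.4]
tcp_rot: [179.9, 0.0, 86.0]
ft_force: [0.4, -0.8, -0.7]
finger_gap: 53.8
grip_force: 27.0
time: 7.35
tool_pos: [555.2, 3.3, 10.9]
tcp_rot: [180.0, 0.0, 86.0]
ft_force: [-0.8, -0.2, -0.1]
finger_gap: 81.1
grip_force: 0.0
time: 7.98
tool_pos: [554.9, 3.2, 150.4]
tcp_rot: [-180.0, -0.0, 86.0]
ft_force: [-0.8, 0.3, -0.8]
finger_gap: 81.2
grip_force: 0.0
t7.97 pos [554.9   3.2 150.4] rot [-180.   -0.   86.] F [-0.8  0.3 -0.8] gap 81.2 grip 0.0 j [-5.  4. 98.  0. 78. -1.]
row [-0.2498 -0.1309  0.0104] [-0. -0. -0.] dist 282
```

Run:
```python
from h import *
p=snap("scene");W=cloud(p);print(circ(near(W,(555,2),50,18,40)))
P=near(W,(528,-245),200,80,92);b=cv2.minAreaRect(P[:,:2].astype(np.float32));print(b)
P=near(W,(420,-235),90,50,76);P=P[P[:,0]<428];print(cv2.minAreaRect(P[:,:2].astype(np.float32)))
```

```text
[557.1   4.6  28.8 558.    3.8  24. ]
((528.0610961914062, -245.51817321777344), (212.86358642578125, 160.3064422607422), 85.82938385009766)
((414.5317687988281, -237.94046020507812), (109.34239959716797, 25.344940185546875), 89.90666198730469)
```

```bash
python3 -m jog '[-0.05,-0.026,0.01,0,0,0, -0.1,-0.052,0.01,0,0,0, -0.15,-0.078,0.01,0,0,0, -0.2,-0.105,0.01,0,0,0, -0.25,-0.131,0.01,0,0,0, -0.25,-0.131,0.01,0,0,0, -0.25,-0.131,0.01,0,0,0]' -0.2 20;  python3 d.py 407.5 -237 50 86
```

```text
time: 8.9
tool_pos: [406.3, -236.3, 139.3]
tcp_rot: [-179.9, -0.1, 85.9]
ft_force: [-0.3, 0.9, 0.5]
finger_gap: 34.1
grip_force: 0.0
t8.90 pos [ 406.3 -236.3  139.3] rot [-1.799e+02 -1.000e-01  8.590e+01] F [-0.3  0.9  0.5] gap 34.1 grip 0.0 j [-36.  -9. 112.   0.  78. -32.]
row [-0.0008  0.0014  0.0893] [-0.002 -0.002 -0.001] dist 89
```

```bash
python3 -m jog '[0,0.001,0.03,0,0,0, 0,0.001,0.06,0,0,0, 0,0.001,0.08,0,0,0, 0,0.001,0.089,0,0,0, 0,0.001,0.089,0,0,0]' >/dev/null; python3 -m jog '[0,0,0,0,0,0,0,0,0,0,0,0,0,0,0,0,0,0,0,0,0,0,0,0]' -0.7 20;  python3 - <<'E'
import numpy as np
from scipy.spatial.transform import Rotation as Ro
# tool deltas (tool y,z in m) for arc, tool yaw 86 = along case x
a0=np.arctan2(20,200);rho=np.hypot(200,20)
for th in list(np.arange(0,1.76,.125))+[1.75]:
    a=a0+th;print(round(th,3),"y %.4f z %.4f"%((200-rho*np.cos(a))/1000,-(rho*np.sin(a)-20)/1000))
E
python3 d.py
```

```text
time: 10.02
tool_pos: [408.0, -237.3, 52.0]
tcp_rot: [180.0, 0.0, 86.0]
ft_force: [-0.6, 0.1, 0.7]
finger_gap: 12.7
grip_force: 0.0
0.0 y 0.0000 z -0.0000
0.125 y 0.0041 z -0.0248
0.25 y 0.0112 z -0.0489
0.375 y 0.0212 z -0.0719
0.5 y 0.0341 z -0.0934
0.625 y 0.0495 z -0.1132
0.75 y 0.0673 z -0.1310
0.875 y 0.0872 z -0.1463
1.0 y 0.1088 z -0.1591
1.125 y 0.1318 z -0.1691
1.25 y 0.1559 z -0.1761
1.375 y 0.1807 z -0.1801
1.5 y 0.2058 z -0.1809
1.625 y 0.2308 z -0.1786
1.75 y 0.2553 z -0.1732
1.75 y 0.2553 z -0.1732
t10.03 pos [ 408.  -237.3   52. ] rot [180.   0.  86.] F [-0.6  0.1  0.7] gap 12.7 grip 0.0 j [-36.  -3. 115.   0.  67. -32.]
```

```bash
python3 -m jog '[0,0,0,0,0,0,0,0,0,0,0,0,0,0,0,0,0,0]' -1 40;  python3 -m jog '[0,0.0015,-0.012,0,0,0, 0,0.004,-0.025,0,0,0, 0,0.0072,-0.037,0,0,0, 0,0.0112,-0.049,0,0,0, 0,0.016,-0.0605,0,0,0, 0,0.0212,-0.072,0,0,0]'; python3 d.py
```

```text
time: 10.4
tool_pos: [407.4, -237.2, 52.0]
tcp_rot: [-179.9, 0.0, 86.0]
ft_force: [-4.4, 1.3, 4.7]
finger_gap: 8.4
grip_force: 39.0
time: 11.15
tool_pos: [428.0, -238.5, 124.3]
tcp_rot: [-179.8, -0.0, 86.0]
ft_force: [-6.7, -2.1, -1.9]
finger_gap: 7.9
grip_force: 38.9
t11.15 pos [ 428.  -238.5  124.3] rot [-179.8   -0.    86. ] F [-6.7 -2.1 -1.9] gap 7.9 grip 38.9 j [-35.  -5. 109.  -0.  76. -31.]
```

```bash
python3 -m jog '[0,0.0129,-0.0215,0,0,0, 0,0.0283,-0.0413,0,0,0, 0,0.0461,-0.0591,0,0,0, 0,0.066,-0.0744,0,0,0, 0,0.0876,-0.0872,0,0,0, 0,0.1106,-0.0972,0,0,0, 0,0.1347,-0.1042,0,0,0, 0,0.1595,-0.1082,0,0,0]'; python3 -m jog '[0,0.0125,-0.0005,0,0,0, 0,0.0251,-0.0008,0,0,0, 0,0.0376,0,0,0,0, 0,0.0501,0.0015,0,0,0, 0,0.0625,0.004,0,0,0]'; python3 d.py
```

```text
time: 12.15
tool_pos: [589.5, -249.3, 234.5]
tcp_rot: [179.9, 0.0, 86.0]
ft_force: [-2.1, -0.2, 0.7]
finger_gap: 8.6
grip_force: 40.0
time: 12.78
tool_pos: [651.6, -253.4, 230.0]
tcp_rot: [179.9, -0.0, 86.0]
ft_force: [-0.9, 0.1, 2.4]
finger_gap: 8.2
grip_force: 41.3
t12.78 pos [ 651.6 -253.4  230. ] rot [179.9  -0.   86. ] F [-0.9  0.1  2.4] gap 8.2 grip 41.3 j [-25.  23.  67.   0.  90. -22.]
```

```bash
python3 -m jog '[0,0.006,0.0015,0,0,0, 0,0.012,0.003,0,0,0, 0,0.012,0.003,0,0,0]'; python3 -m jog '[0,0.003,0.001,0,0,0,0,0.003,0.001,0,0,0]';python3 -m jog '[0,0.003,0.001,0,0,0,0,0.003,0.001,0,0,0]'
```

```text
time: 13.15
tool_pos: [662.2, -254.2, 227.3]
tcp_rot: [-180.0, -0.0, 86.0]
ft_force: [-8.6, 2.8, 9.3]
finger_gap: 8.0
grip_force: 41.7
time: 13.4
tool_pos: [662.5, -254.2, 227.2]
tcp_rot: [-179.7, -0.1, 86.0]
ft_force: [-26.9, 7.6, 20.2]
finger_gap: 8.6
grip_force: 42.9
time: 13.65
tool_pos: [662.8, -254.3, 227.1]
tcp_rot: [-179.3, -0.1, 85.9]
ft_force: [-42.9, 10.9, 29.4]
finger_gap: 8.2
grip_force: 44.5
```

On the stop. Release, lift clear and look again.

```bash
python3 -m jog '[0,-0.006,-0.002,0,0,0,0,-0.006,-0.002,0,0,0]'; python3 -m jog '[0,0,0,0,0,0,0,0,0,0,0,0,0,0,0,0,0,0]' -0.1 20; python3 -m jog '[0,0,-0.03,0,0,0, 0,0,-0.06,0,0,0, 0,-0.04,-0.06,0,0,0, 0.05,-0.08,-0.06,0,0,0, 0.11,-0.1,-0.06,0,0,0, 0.17,-0.1,-0.06,0,0,0, 0.23,-0.1,-0.06,0,0,0, 0.23,-0.1,-0.06,0,0,0]'
python3 - <<'E'
from h import *
for n in("scene","top"):
    p=snap(n);save(p,n+"2.png",s=1.3);W=cloud(p)
    for c in((562,208),(479,193),(477,123)): print(n,"collar",circ(near(W,c,60,64,80)))
E
python3 d.py
```

```text
time: 13.9
tool_pos: [662.3, -254.2, 227.3]
tcp_rot: [180.0, -0.0, 86.0]
ft_force: [-8.6, 5.0, 10.8]
finger_gap: 8.1
grip_force: 42.0
time: 14.28
tool_pos: [662.6, -254.9, 224.5]
tcp_rot: [-180.0, -0.0, 86.0]
ft_force: [-1.0, -0.4, -0.4]
finger_gap: 38.3
grip_force: 0.0
time: 15.28
tool_pos: [578.8, -14.2, 285.0]
tcp_rot: [180.0, -0.1, 86.3]
ft_force: [-0.3, -0.5, 0.2]
finger_gap: 38.7
grip_force: 0.0
scene collar [564.3 208.1  14.7 563.9 206.8  69.7]
scene collar [480.8 193.7  15.  481.8 192.5  69.5]
scene collar [481.2 152.4  30.1 481.6 173.4  69. ]
top collar [559.9 209.7  14.  559.9 208.9  71. ]
top collar [476.6 171.   37.4 477.4 189.2  70.5]
top collar [478.1 146.5  36.4 476.4 123.9  70.6]
t15.38 pos [578.9 -18.  284.8] rot [180.    0.   86.1] F [ 1.1 -0.1 -1. ] gap 38.5 grip 0.0 j [-7.  3. 84. -0. 93. -3.]
```

View pics/top2.png

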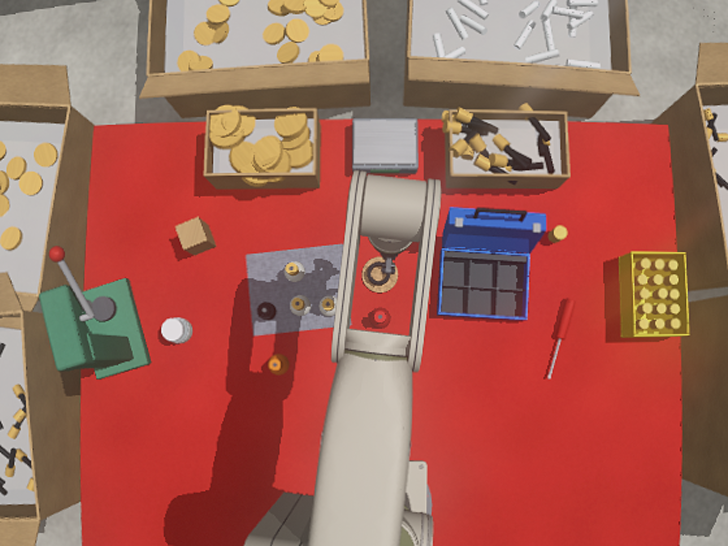

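The lid is open with all six cells visible (about px (484,283) in the view). The tape is on the pad and the shades haven't moved. First shade: C at about (478,123).

```bash
python3 d.py 478.5 123 130 86
```

```text
t15.38 pos [578.9 -18.  284.8] rot [180.    0.   86.1] F [ 1.1 -0.1 -1. ] gap 38.5 grip 0.0 j [-7.  3. 84. -0. 93. -3.]
row [ 0.1339 -0.1098  0.1548] [0.    0.    0.002] dist 232
```

```bash
python3 -m jog '[0.04,-0.03,0.04,0,0,0, 0.08,-0.06,0.08,0,0,0, 0.11,-0.09,0.12,0,0,0, 0.134,-0.11,0.15,0,0,0, 0.134,-0.11,0.155,0,0,0, 0.134,-0.11,0.155,0,0,0, 0.134,-0.11,0.155,0,0,0]' 0.15 20; python3 d.py 478.5 123 44 86
```

```text
time: 16.25
tool_pos: [480.2, 121.8, 131.4]
tcp_rot: [179.9, -0.0, 85.9]
ft_force: [0.2, -0.2, 0.5]
finger_gap: 49.2
grip_force: 0.0
t16.25 pos [480.2 121.8 131.4] rot [179.9  -0.   85.9] F [ 0.2 -0.2  0.5] gap 49.2 grip 0.0 j [  8.  -5. 108.  -0.  76.  12.]
row [ 0.0011 -0.002   0.0874] [ 0.002 -0.    -0.002] dist 87
```

```bash
python3 -m jog '[0.001,-0.001,0.03,0,0,0, 0.001,-0.001,0.06,0,0,0, 0.001,-0.001,0.08,0,0,0, 0.001,-0.001,0.087,0,0,0, 0.001,-0.001,0.087,0,0,0]'; python3 -m jog '[0,0,0,0,0,0,0,0,0,0,0,0]' -0.2 20; python3 -m jog '[0,0,0,0,0,0,0,0,0,0,0,0,0,0,0,0,0,0]' -1 20; python3 d.py
```

```text
time: 16.88
tool_pos: [478.3, 123.6, 43.5]
tcp_rot: [180.0, -0.0, 85.9]
ft_force: [-0.2, 0.3, 0.6]
finger_gap: 49.3
grip_force: 0.0
time: 17.12
tool_pos: [478.4, 124.0, 43.9]
tcp_rot: [179.9, -0.0, 86.0]
ft_force: [0.1, -0.9, -0.1]
finger_gap: 34.2
grip_force: 0.0
time: 17.5
tool_pos: [478.3, 124.1, 43.7]
tcp_rot: [179.9, -0.0, 86.0]
ft_force: [0.3, -0.5, 5.4]
finger_gap: 27.0
grip_force: 20.7
t17.50 pos [478.3 124.1  43.7] rot [179.9  -0.   86. ] F [ 0.3 -0.5  5.4] gap 27.0 grip 20.7 j [  9.   1. 112.  -0.  66.  13.]
```

```bash
python3 -m jog '[0,0,-0.01,0,0,0, 0,0,-0.04,0,0,0, 0,0,-0.08,0,0,0, 0,0,-0.09,0,0,0, 0,0,-0.09,0,0,0]'; python3 d.py 481.8 -310.3 133 86
```

```text
time: 18.12
tool_pos: [477.8, 124.0, 133.2]
tcp_rot: [179.9, -0.0, 86.0]
ft_force: [0.7, 0.3, -0.7]
finger_gap: 27.1
grip_force: 20.2
t18.12 pos [477.8 124.  133.2] rot [179.9  -0.   86. ] F [ 0.7  0.3 -0.7] gap 27.1 grip 20.2 j [  9.  -5. 109.   0.  77.  13.]
row [-4.33e-01  3.43e-02  1.00e-04] [ 0.001 -0.    -0.   ] dist 434
```

```bash
python3 -m jog '[-0.02,0.002,0,0,0,0, -0.06,0.005,0,0,0,0, -0.11,0.009,0,0,0,0, -0.16,0.013,0,0,0,0, -0.21,0.017,0,0,0,0, -0.26,0.02,0,0,0,0, -0.31,0.024,0,0,0,0, -0.36,0.028,0,0,0,0]'>/dev/null; python3 -m jog '[-0.04,0.003,0,0,0,0, -0.06,0.005,0,0,0,0, -0.073,0.006,0,0,0,0, -0.073,0.006,0,0,0,0]'
python3 - <<'E'
from h import *
for n in("scene","top"):
    p=snap(n);save(p,n+"3.png");save(p,n+"3c.png",((150,200,290,340) if n=="scene" else (320,150,430,270)),4 if n=="scene" else 5);W=cloud(p)
    # case rim from z 40..50
    P=near(W,(527,-245),150,38,50);print(n,len(P),cv2.minAreaRect(P[:,:2].astype(np.float32)))
E
python3 d.py 481.8 -310.3 50 86
```

```text
time: 19.62
tool_pos: [480.9, -310.0, 132.1]
tcp_rot: [-179.9, -0.1, 86.0]
ft_force: [0.4, -0.1, -0.5]
finger_gap: 27.4
grip_force: 20.1
scene 408 ((548.6107788085938, -247.0881805419922), (212.25030517578125, 200.64511108398438), 85.98502349853516)
top 1118 ((545.895263671875, -246.52301025390625), (214.15187072753906, 198.36756896972656), 86.17713928222656)
t19.73 pos [ 481.2 -309.2  132.5] rot [-180.   -0.   86.] F [-1.  -0.4 -1. ] gap 27.1 grip 20.1 j [-38.   7.  96.   0.  77. -34.]
row [-0.0011  0.0007  0.0825] [-0.    -0.001  0.001] dist 83
```

View pics/scene3c.png

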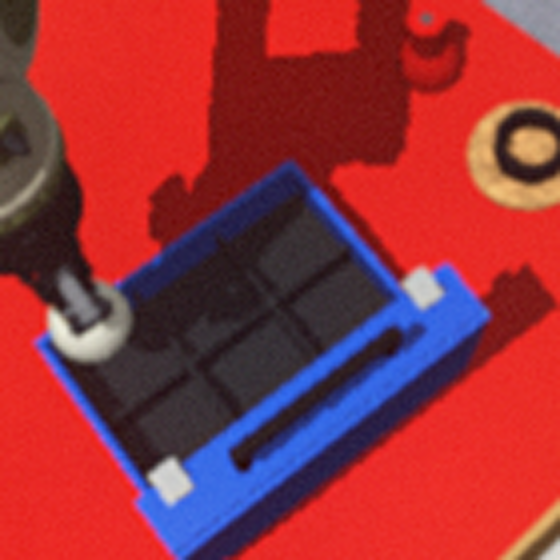

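The picture shows the shade at crop (88,318) over the near corner cell, lined up as computed. Lowering softly.

```bash
python3 -m jog '[-0.001,0.001,0.02,0,0,0, -0.001,0.001,0.04,0,0,0, -0.001,0.001,0.055,0,0,0, -0.001,0.001,0.066,0,0,0, -0.001,0.001,0.074,0,0,0, -0.001,0.001,0.079,0,0,0, -0.001,0.001,0.0815,0,0,0, -0.001,0.001,0.0825,0,0,0]'; python3 -m jog '[0,0,0.0008,0,0,0,0,0,0.0008,0,0,0]'
```

```text
time: 20.72
tool_pos: [482.3, -311.6, 50.6]
tcp_rot: [180.0, 0.0, 86.0]
ft_force: [0.3, 0.4, -1.4]
finger_gap: 27.4
grip_force: 20.1
time: 20.98
tool_pos: [482.2, -311.6, 49.8]
tcp_rot: [180.0, 0.0, 86.0]
ft_force: [-0.4, -0.9, -1.3]
finger_gap: 27.3
grip_force: 20.2
```

```bash
python3 -m jog '[0,0,0,0,0,0,0,0,0,0,0,0,0,0,0,0,0,0]' 0.05; python3 -m jog '[0,0,-0.02,0,0,0, 0,0,-0.06,0,0,0, 0.05,-0.01,-0.09,0,0,0, 0.11,-0.01,-0.09,0,0,0, 0.17,-0.01,-0.09,0,0,0, 0.23,-0.01,-0.09,0,0,0, 0.29,-0.01,-0.09,0,0,0, 0.29,-0.01,-0.09,0,0,0]'
python3 - <<'E'
from h import *
for n in("scene","top"):
    p=snap(n);W=cloud(p)
    for c in((562,208),(479,193),(482,-311)): print(n,"collar",circ(near(W,c,32,64,82)))
E
python3 d.py 479 193.5 130 86
```

```text
time: 21.35
tool_pos: [482.2, -311.5, 49.7]
tcp_rot: [180.0, 0.0, 86.0]
ft_force: [0.7, 0.7, 0.3]
finger_gap: 45.0
grip_force: 0.0
time: 22.35
tool_pos: [492.9, -17.6, 141.3]
tcp_rot: [179.9, -0.0, 86.3]
ft_force: [-0.6, -0.2, -0.5]
finger_gap: 44.5
grip_force: 0.0
scene collar [563.3 208.   14.  564.  207.1  69.2]
scene collar [481.  193.   15.3 481.6 192.5  69.4]
scene collar [ 482.2 -311.8   14.6  483.5 -312.5   75.8]
top collar [559.8 209.3  13.9 559.8 208.7  70.3]
top collar [476.8 194.4  13.9 477.4 194.6  70.9]
top collar [ 479.7 -311.    14.5  480.3 -310.7   74.5]
t22.45 pos [492.9 -21.1 140.9] rot [179.9   0.   86.1] F [-1.   0.1 -0.5] gap 45.0 grip 0.0 j [ -8.  -6. 108.  -0.  77.  -4.]
row [ 0.2132 -0.0284  0.0107] [0.002 0.001 0.002] dist 215
```

```bash
python3 -m jog '[0.05,-0.007,0.003,0,0,0, 0.1,-0.014,0.006,0,0,0, 0.15,-0.02,0.01,0,0,0, 0.19,-0.026,0.011,0,0,0, 0.213,-0.028,0.011,0,0,0, 0.213,-0.028,0.011,0,0,0, 0.213,-0.028,0.011,0,0,0]' 0.15 20; python3 d.py 479 193.5 44 86
```

```text
time: 23.32
tool_pos: [479.9, 191.5, 128.8]
tcp_rot: [180.0, 0.0, 85.9]
ft_force: [0.2, 0.1, -1.1]
finger_gap: 48.9
grip_force: 0.0
t23.32 pos [479.9 191.5 128.8] rot [180.    0.   85.9] F [ 0.2  0.1 -1.1] gap 48.9 grip 0.0 j [ 16.  -1. 105.  -0.  76.  20.]
row [ 0.002  -0.0011  0.0848] [ 0.     0.    -0.002] dist 85
```

```bash
python3 -m jog '[0.001,-0.001,0.03,0,0,0, 0.001,-0.001,0.06,0,0,0, 0.001,-0.001,0.078,0,0,0, 0.001,-0.001,0.085,0,0,0, 0.001,-0.001,0.085,0,0,0]'; python3 -m jog '[0,0,0,0,0,0,0,0,0,0,0,0]' -0.2 20; python3 -m jog '[0,0,0,0,0,0,0,0,0,0,0,0,0,0,0,0,0,0]' -1 20;  python3 -m jog '[0,0,-0.01,0,0,0, 0,0,-0.04,0,0,0, 0,0,-0.08,0,0,0, 0,0,-0.09,0,0,0, 0,0,-0.09,0,0,0]'; python3 d.py 486.6 -242.4 133 86
```

```text
time: 23.95
tool_pos: [478.7, 193.7, 43.8]
tcp_rot: [-180.0, 0.0, 86.0]
ft_force: [0.5, 0.7, 0.3]
finger_gap: 48.8
grip_force: 0.0
time: 24.2
tool_pos: [479.2, 194.3, 44.6]
tcp_rot: [179.9, -0.0, 86.0]
ft_force: [-0.8, 0.2, 0.0]
finger_gap: 34.1
grip_force: 0.0
time: 24.58
tool_pos: [479.1, 194.3, 44.4]
tcp_rot: [179.9, -0.0, 86.0]
ft_force: [0.6, 0.2, 6.1]
finger_gap: 27.4
grip_force: 20.8
time: 25.2
tool_pos: [478.7, 194.1, 134.0]
tcp_rot: [179.9, -0.0, 86.0]
ft_force: [0.3, 0.1, -0.9]
finger_gap: 27.2
grip_force: 20.3
t25.20 pos [478.7 194.1 134. ] rot [179.9  -0.   86. ] F [ 0.3  0.1 -0.9] gap 27.2 grip 20.3 j [ 16.  -2. 105.  -0.  77.  20.]
row [-0.4349  0.0384  0.0008] [ 0.001 -0.    -0.   ] dist 437
```

```bash
python3 -m jog '[-0.02,0.002,0,0,0,0, -0.06,0.005,0,0,0,0, -0.11,0.01,0,0,0,0, -0.16,0.014,0,0,0,0, -0.21,0.018,0,0,0,0, -0.26,0.023,0,0,0,0, -0.31,0.027,0,0,0,0, -0.36,0.032,0,0,0,0]'>/dev/null; python3 -m jog '[-0.04,0.003,0,0,0,0, -0.06,0.005,0,0,0,0, -0.075,0.006,0,0,0,0, -0.075,0.006,0,0,0,0,-0.075,0.006,0,0,0,0]' ; python3 d.py 486.6 -242.4 50.5 86
```

```text
time: 26.82
tool_pos: [485.9, -241.4, 133.3]
tcp_rot: [-180.0, -0.0, 86.0]
ft_force: [0.6, 0.5, -0.6]
finger_gap: 27.0
grip_force: 20.3
t26.82 pos [ 485.9 -241.4  133.3] rot [-180.   -0.   86.] F [ 0.6  0.5 -0.6] gap 27.0 grip 20.3 j [-32.   3. 101.   0.  77. -28.]
row [-0.001   0.0008  0.0828] [-0.    -0.001  0.001] dist 83
```

```bash
python3 -m jog '[-0.001,0.001,0.02,0,0,0, -0.001,0.001,0.04,0,0,0, -0.001,0.001,0.055,0,0,0, -0.001,0.001,0.066,0,0,0, -0.001,0.001,0.074,0,0,0, -0.001,0.001,0.079,0,0,0, -0.001,0.001,0.0815,0,0,0, -0.001,0.001,0.083,0,0,0]'>/dev/null; python3 -m jog '[0,0,0,0,0,0,0,0,0,0,0,0]'; python3 -m jog '[0,0,0,0,0,0,0,0,0,0,0,0,0,0,0,0,0,0]' 0.05; python3 -m jog '[0,0,-0.02,0,0,0, 0,0,-0.06,0,0,0, 0.05,0,-0.09,0,0,0, 0.11,0,-0.09,0,0,0, 0.17,0,-0.09,0,0,0, 0.23,0,-0.09,0,0,0, 0.29,0,-0.09,0,0,0, 0.29,0,-0.09,0,0,0]'
python3 - <<'E'
from h import *
for n in("scene","top"):
    p=snap(n);W=cloud(p);save(p,n+"4.png",s=1.3)
    for c in((562,208),(486,-242),(482,-311)): print(n,"collar",circ(near(W,c,30,64,82)))
E
python3 d.py 562 208.2 130 86
```

```text
time: 28.08
tool_pos: [487.0, -243.7, 50.9]
tcp_rot: [180.0, 0.0, 86.0]
ft_force: [-0.0, -0.2, -0.2]
finger_gap: 27.4
grip_force: 20.3
time: 28.45
tool_pos: [486.9, -243.7, 50.7]
tcp_rot: [180.0, 0.0, 86.0]
ft_force: [0.1, -0.4, -0.4]
finger_gap: 44.8
grip_force: 0.0
time: 29.45
tool_pos: [507.0, 49.6, 140.7]
tcp_rot: [180.0, -0.1, 86.3]
ft_force: [0.7, -0.5, -0.6]
finger_gap: 44.7
grip_force: 0.0
scene collar [563.3 208.2  14.3 563.5 207.4  69.1]
scene collar [ 488.7 -244.9   14.3  490.5 -245.1   74.7]
scene collar [ 482.2 -312.7   14.5  483.8 -312.5   75.3]
top collar [560.3 209.9  13.8 560.1 209.   70.5]
top collar [ 485.7 -244.4   14.2  484.9 -243.8   74.2]
top collar [ 480.4 -310.8   14.1  479.9 -310.9   74.2]
t29.55 pos [507.   46.1 140.6] rot [180.    0.   86.1] F [ 0.5 -0.4 -0.3] gap 44.7 grip 0.0 j [ -1.  -3. 106.  -0.  77.   3.]
row [0.1654 0.0438 0.0105] [0.    0.    0.002] dist 171
```

Two are in. Now shade A.

```bash
python3 -m jog '[0.05,0.013,0.003,0,0,0, 0.1,0.026,0.006,0,0,0, 0.14,0.037,0.01,0,0,0, 0.165,0.044,0.011,0,0,0, 0.165,0.044,0.011,0,0,0, 0.165,0.044,0.011,0,0,0]' 0.15 20; python3 d.py 562 208.2 44 86
```

```text
time: 30.3
tool_pos: [562.7, 205.4, 129.3]
tcp_rot: [-180.0, 0.0, 85.9]
ft_force: [0.1, -0.2, -0.6]
finger_gap: 48.9
grip_force: 0.0
t30.30 pos [562.7 205.4 129.3] rot [-180.     0.    85.9] F [ 0.1 -0.2 -0.6] gap 48.9 grip 0.0 j [15. 11. 92. -0. 77. 19.]
row [ 0.0028 -0.0009  0.0853] [-0.     0.001 -0.002] dist 85
```

```bash
python3 -m jog '[0.001,-0.001,0.03,0,0,0, 0.001,-0.001,0.06,0,0,0, 0.001,-0.001,0.078,0,0,0, 0.001,-0.001,0.085,0,0,0, 0.001,-0.001,0.085,0,0,0]'; python3 -m jog '[0,0,0,0,0,0,0,0,0,0,0,0]' -0.2 20; python3 -m jog '[0,0,0,0,0,0,0,0,0,0,0,0,0,0,0,0,0,0]' -1 20;  python3 -m jog '[0,0,-0.01,0,0,0, 0,0,-0.04,0,0,0, 0,0,-0.08,0,0,0, 0,0,-0.09,0,0,0, 0,0,-0.09,0,0,0]'; python3 d.py 491.4 -174.6 133 86
```

```text
time: 30.92
tool_pos: [561.8, 207.9, 44.8]
tcp_rot: [180.0, 0.0, 86.0]
ft_force: [0.4, -0.5, -0.8]
finger_gap: 48.9
grip_force: 0.0
time: 31.18
tool_pos: [562.4, 208.5, 45.7]
tcp_rot: [179.9, -0.0, 86.0]
ft_force: [-1.5, 0.0, -0.2]
finger_gap: 34.4
grip_force: 0.0
time: 31.55
tool_pos: [562.2, 208.5, 45.5]
tcp_rot: [179.9, -0.0, 86.0]
ft_force: [-1.9, -1.4, 5.0]
finger_gap: 27.4
grip_force: 20.2
time: 32.17
tool_pos: [562.1, 208.4, 135.2]
tcp_rot: [179.9, -0.0, 86.0]
ft_force: [-0.6, -0.3, -1.5]
finger_gap: 26.9
grip_force: 19.9
t32.17 pos [562.1 208.4 135.2] rot [179.9  -0.   86. ] F [-0.6 -0.3 -1.5] gap 26.9 grip 19.9 j [15. 11. 92.  0. 77. 19.]
row [-0.387  -0.0437  0.0019] [ 0.001 -0.001 -0.   ] dist 389
```

```bash
python3 -m jog '[-0.02,-0.002,0,0,0,0, -0.06,-0.007,0,0,0,0, -0.11,-0.012,0,0,0,0, -0.16,-0.018,0,0,0,0, -0.21,-0.024,0,0,0,0, -0.26,-0.029,0,0,0,0, -0.31,-0.035,0,0,0,0, -0.35,-0.04,0,0,0,0]'>/dev/null; python3 -m jog '[-0.02,-0.002,0,0,0,0, -0.037,-0.004,0,0,0,0, -0.037,-0.004,0,0,0,0,-0.037,-0.004,0,0,0,0]' ; python3 d.py 491.4 -174.6 52 86
```

```text
time: 33.67
tool_pos: [490.4, -174.1, 134.1]
tcp_rot: [-180.0, -0.0, 86.0]
ft_force: [-0.0, 0.3, 0.1]
finger_gap: 27.2
grip_force: 19.9
t33.67 pos [ 490.4 -174.1  134.1] rot [-180.   -0.   86.] F [-0.   0.3  0.1] gap 27.2 grip 19.9 j [-25.  -1. 104.   0.  77. -21.]
row [-0.0005  0.0011  0.0821] [-0.001 -0.001  0.   ] dist 82
```

```bash
python3 -m jog '[0,0.001,0.02,0,0,0, 0,0.001,0.04,0,0,0, 0,0.001,0.055,0,0,0, 0,0.001,0.066,0,0,0, 0,0.001,0.074,0,0,0, 0,0.001,0.079,0,0,0, 0,0.001,0.0815,0,0,0, 0,0.001,0.0825,0,0,0]'>/dev/null; python3 -m jog '[0,0,0,0,0,0,0,0,0,0,0,0]'; python3 -m jog '[0,0,0,0,0,0,0,0,0,0,0,0,0,0,0,0,0,0]' 0.05; python3 -m jog '[0,0,-0.02,0,0,0, 0,0,-0.06,0,0,0, 0,0,-0.11,0,0,0, 0.06,0,-0.16,0,0,0, 0.12,0,-0.19,0,0,0, 0.18,0,-0.19,0,0,0, 0.24,0,-0.19,0,0,0, 0.24,0,-0.19,0,0,0]'
python3 - <<'E'
from h import *
for n in("scene","top"):
    p=snap(n);W=cloud(p);save(p,n+"5.png",s=1.3)
    for c in((490,-175),(486,-242),(482,-311)): print(n,"collar",circ(near(W,c,30,64,82)))
    for q in ("shade0",): print([(round(d["score"],2),np.round(d["bbox"])) for d in r.look_for(p,q)])
    P=near(W,(662,-254),70,225,262);print("bar",len(P),P.mean(0),P.max(0))
E
python3 d.py 662.5 -254 295 86
```

```text
time: 34.92
tool_pos: [491.9, -174.9, 52.4]
tcp_rot: [180.0, 0.0, 86.0]
ft_force: [-0.2, 0.2, -0.8]
finger_gap: 27.3
grip_force: 19.9
time: 35.3
tool_pos: [491.7, -174.8, 52.2]
tcp_rot: [180.0, 0.0, 86.0]
ft_force: [0.1, -0.6, 1.2]
finger_gap: 44.7
grip_force: 0.0
time: 36.3
tool_pos: [508.3, 68.1, 242.5]
tcp_rot: [180.0, -0.1, 86.2]
ft_force: [0.4, -0.7, -0.3]
finger_gap: 45.0
grip_force: 0.0
scene collar [ 493.2 -174.7   14.5  494.7 -175.6   74.5]
scene collar [ 489.1 -245.5   14.   490.2 -244.9   74.9]
scene collar [ 481.9 -312.5   14.4  483.8 -312.5   75.3]
[(0.83, array([250., 200., 268., 223.])), (0.82, array([171., 276., 188., 299.])), (0.65, array([192., 266., 210., 286.])), (0.58, array([212., 248., 230., 274.]))]
bar 258 [ 663.11551659 -255.77982883  242.44517393] [ 670.63795889 -199.25618429  246.34435103]
top collar [ 489.7 -174.3   13.6  489.5 -174.5   75.1]
top collar [ 485.1 -244.3   14.2  484.6 -243.1   75.4]
top collar [ 480.7 -310.6   13.8  480.4 -310.5   75.4]
[(0.66, array([342., 222., 360., 240.])), (0.66, array([204., 272., 224., 290.])), (0.61, array([383., 227., 400., 239.])), (0.51, array([363., 225., 377., 239.])), (0.43, array([336., 158., 422., 248.]))]
bar 151 [ 660.03889969 -253.09257229  241.31350894] [ 668.69187854 -199.39957454  252.55403006]
t36.50 pos [508.4  63.7 241.8] rot [-180.    0.   86.] F [-0.1 -1.  -1. ] gap 45.0 grip 0.0 j [ 1. -6. 98. -0. 88.  5.]
row [-0.3062  0.176  -0.053 ] [-0.     0.001 -0.   ] dist 357
```

View pics/top5.png

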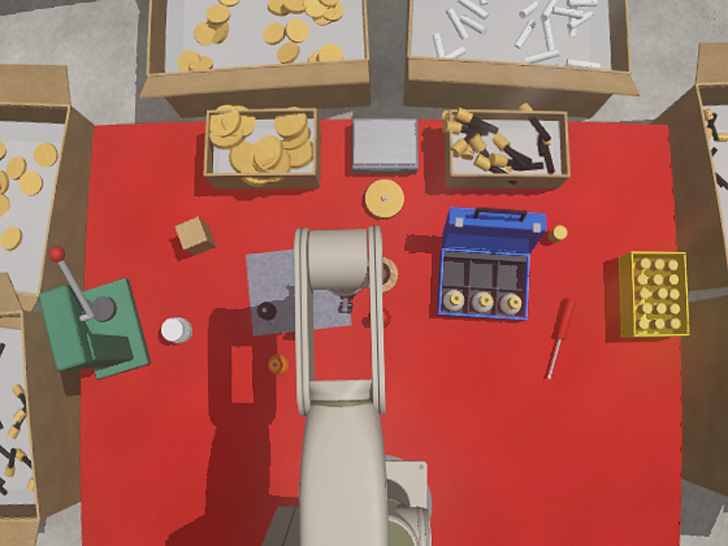

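All three shades stand in the front cells (view px (455,298), (483,299), (511,299)) and the mat has none left. Now the lid.

```bash
python3 -m jog '[-0.05,0.03,-0.053,0,0,0, -0.1,0.058,-0.053,0,0,0, -0.15,0.087,-0.053,0,0,0, -0.2,0.115,-0.053,0,0,0, -0.25,0.144,-0.053,0,0,0, -0.29,0.167,-0.053,0,0,0, -0.306,0.176,-0.053,0,0,0, -0.306,0.176,-0.053,0,0,0]' -0.1 40;python3 -m jog '[0,0,0,0,0,0]' >/dev/null; python3 d.py 662.5 -254 225 86
```

```text
time: 37.5
tool_pos: [661.4, -256.5, 293.7]
tcp_rot: [-179.9, -0.0, 85.7]
ft_force: [-0.3, 0.2, -0.4]
finger_gap: 38.1
grip_force: 0.0
t37.62 pos [ 661.9 -253.4  294.9] rot [-180.    -0.    85.9] F [-0.8 -0.1  0.5] gap 38.7 grip 0.0 j [-25.  24.  59.   0.  97. -21.]
row [-0.0006  0.0007  0.0699] [-0.001 -0.    -0.001] dist 70
```

```bash
python3 -m jog '[0,0.001,0.03,0,0,0, 0,0.001,0.055,0,0,0, 0,0.001,0.07,0,0,0, 0,0.001,0.07,0,0,0]' ; python3 -m jog '[0,0,0,0,0,0,0,0,0,0,0,0,0,0,0,0,0,0,0,0,0,0,0,0]' -1 40; python3 -m jog '[0,-0.0122,-0.003,0,0,0,0,-0.0245,-0.0054,0,0,0, 0,-0.0495,-0.0077,0,0,0, 0,-0.0746,-0.0069,0,0,0, 0,-0.0994,-0.0029,0,0,0, 0,-0.1235,0.0041,0,0,0, 0,-0.1465,0.0141,0,0,0]'; python3 d.py
```

```text
time: 38.12
tool_pos: [662.8, -252.1, 223.9]
tcp_rot: [-179.9, -0.0, 86.0]
ft_force: [-0.9, -0.0, -1.4]
finger_gap: 38.6
grip_force: 0.0
time: 38.62
tool_pos: [662.4, -253.1, 227.0]
tcp_rot: [-179.9, 0.0, 86.0]
ft_force: [-11.3, 1.4, 5.0]
finger_gap: 8.2
grip_force: 39.5
time: 39.5
tool_pos: [518.7, -243.7, 214.4]
tcp_rot: [179.6, 0.2, 86.0]
ft_force: [6.4, -2.5, -6.0]
finger_gap: 8.2
grip_force: 40.4
t39.50 pos [ 518.7 -243.7  214.4] rot [179.6   0.2  86. ] F [ 6.4 -2.5 -6. ] gap 8.2 grip 40.4 j [-30.   3.  91.   0.  85. -26.]
```

```bash
python3 -m jog '[0,-0.0216,0.0128,0,0,0, 0,-0.0415,0.0281,0,0,0, 0,-0.0593,0.0459,0,0,0, 0,-0.0747,0.0657,0,0,0, 0,-0.0876,0.0872,0,0,0, 0,-0.0976,0.1102,0,0,0, 0,-0.1016,0.1222,0,0,0, 0,-0.1047,0.1343,0,0,0]'; python3 d.py
```

```text
time: 40.5
tool_pos: [412.2, -236.8, 77.6]
tcp_rot: [-179.9, 0.1, 86.0]
ft_force: [-7.9, -3.3, 2.5]
finger_gap: 8.3
grip_force: 44.9
t40.50 pos [ 412.2 -236.8   77.6] rot [-1.799e+02  1.000e-01  8.600e+01] F [-7.9 -3.3  2.5] gap 8.3 grip 44.9 j [-36.  -4. 114.  -0.  70. -32.]
```

```bash
python3 -m jog '[0,-0.0015,0.008,0,0,0, 0,-0.003,0.015,0,0,0, 0,-0.004,0.021,0,0,0, 0,-0.004,0.025,0,0,0, 0,-0.004,0.025,0,0,0]'; python3 -m jog '[0,0,0.002,0,0,0,0,0,0.002,0,0,0]'; python3 -m jog '[0,0,0.002,0,0,0,0,0,0.002,0,0,0]'; python3 -m jog '[0,0,0.001,0,0,0,0,0,0.001,0,0,0]'
```

```text
time: 41.12
tool_pos: [407.9, -236.4, 52.1]
tcp_rot: [-179.9, 0.1, 86.0]
ft_force: [-9.1, -4.7, -0.4]
finger_gap: 8.2
grip_force: 44.9
time: 41.38
tool_pos: [407.7, -236.4, 50.2]
tcp_rot: [-179.9, 0.1, 86.0]
ft_force: [-10.4, -5.3, 0.8]
finger_gap: 7.9
grip_force: 45.2
time: 41.62
tool_pos: [407.6, -236.5, 49.4]
tcp_rot: [-179.8, 0.1, 86.0]
ft_force: [-16.2, -0.3, 13.2]
finger_gap: 8.0
grip_force: 46.8
time: 41.88
tool_pos: [407.7, -236.5, 49.3]
tcp_rot: [-179.8, 0.1, 86.0]
ft_force: [-21.2, 2.2, 24.2]
finger_gap: 8.6
grip_force: 47.9
```

```bash
python3 -m jog '[0,0,0,0,0,0,0,0,0,0,0,0,0,0,0,0,0,0]' -0.2 20; python3 -m jog '[0,0,-0.03,0,0,0, 0,0,-0.09,0,0,0, 0,0,-0.14,0,0,0, 0.06,0,-0.15,0,0,0, 0.12,0,-0.15,0,0,0, 0.18,0,-0.15,0,0,0, 0.24,0,-0.15,0,0,0, 0.24,0,-0.15,0,0,0]'; python3 -m jog '[0.05,0,0,0,0,0,0.1,0,0,0,0,0,0.1,0,0,0,0,0]'>/dev/null
python3 - <<'E'
from h import *
for n in("scene","top"):
    p=snap(n);W=cloud(p);save(p,n+"6.png",s=1.3)
    P=near(W,(527,-245),70,60,110);A=np.c_[P[:,:2]-[527,-245],np.ones(len(P))];print(n,"lid plane",np.linalg.lstsq(A,P[:,2],rcond=None)[0],np.median(P[:,2]))
    print("tape",circ(near(W,(555,2),50,18,40)))
    P=near(W,(420,-235),90,45,90);P=P[P[:,0]<428];print("handle",cv2.minAreaRect(P[:,:2].astype(np.float32)),np.percentile(P[:,2],95))
E
python3 d.py
```

```text
time: 42.25
tool_pos: [409.5, -235.3, 47.1]
tcp_rot: [179.9, 0.0, 86.0]
ft_force: [-0.0, -0.3, -0.2]
finger_gap: 33.9
grip_force: 0.0
time: 43.25
tool_pos: [425.8, 8.3, 196.8]
tcp_rot: [180.0, -0.1, 86.4]
ft_force: [0.8, -0.7, -0.4]
finger_gap: 33.8
grip_force: 0.0
scene lid plane [ 5.95230347e-03 -9.92419839e-03  8.56196101e+01] 85.65067073283231
tape [557.    4.7  28.3 557.7   3.9  23.8]
handle ((414.59149169921875, -238.59176635742188), (25.165176391601562, 108.30474090576172), 0.639430820941925) 72.83587802207498
top lid plane [-3.62251092e-03  1.92900202e-03  8.55001232e+01] 85.51499503971614
tape [554.3   6.1  28.1 553.4   5.8  25.1]
handle ((412.0453186035156, -237.7913818359375), (107.97000885009766, 30.355133056640625), 89.85424041748047) 75.15517210450206
t43.73 pos [432.9 103.6 196.5] rot [-180.    0.   86.] F [-0.9  0.2  1.2] gap 34.1 grip 0.0 j [  7. -16. 111.  -0.  85.  11.]
```

View pics/scene6.png

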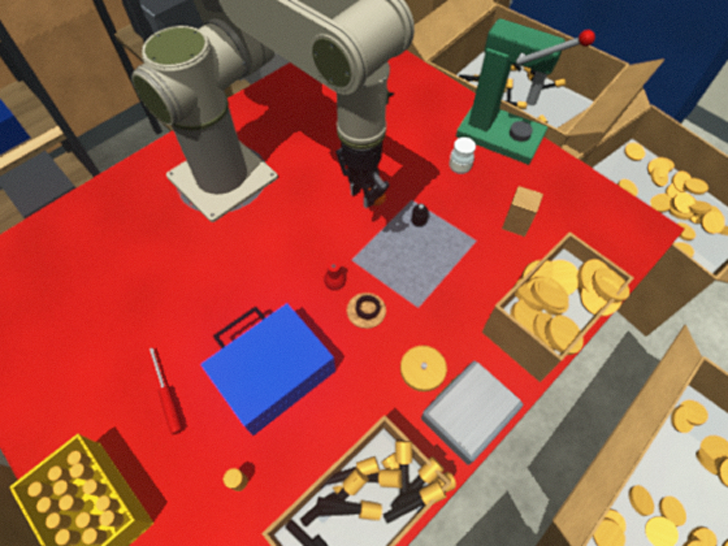

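The lid is flat at 85.5 mm, so it's shut (view px (268,370)). The tape is on the pad (367,308), the mat holds only the lampholder (420,214), and the robot touches nothing.

```bash
python3 -c "
from bench import r
print(r.hand_in())"
```

```text
the job is handed in; nothing more can be done
None
```

I handed the job in: the tape is flat on the cork pad, all three white shades stand in the front cells, and the lid is shut; `hand_in()` returned no verdict.

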